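# Clamp a dental cast in the trimming jig

### The arm

A 6-joint arm with a two-finger parallel gripper is mounted at the origin on the work surface. World frame = base frame: x ahead of the robot, y to its left, z up, the work surface at z = 0. Lengths are in mm, angles in rad, forces in N, time in s.
With the tool pointing down it reaches from about 300 to 775 mm from the base axis. Payload 14.6 kg.
Tool frame: the origin (TCP) lies midway between the tips of the shut fingers; the grasp point (between the pads) lies 19 mm behind it (manip.grasp_offset is the distance from the TCP to the grasp point, in mm); z points along the fingers, y is the line along which they close (so a half turn about z gives the same grasp; the last joint's range is limited). The gripper opens to 85 mm and grips with 20 to 120 N. Pads are 22 mm wide; open, the fingers measure 114 mm over their backs; the gripper's body (76 mm by 85 mm) begins 54 mm behind the grasp point. The pads swing forward as they close: fully open they stand 13 mm farther back than shut.
Start: joints at [-1.239, 0.3, 1.521, -0, 1.321, -0.067], TCP at [213.564, -506.833, 231.281] pointing down, gripper open.
Joint ranges: [-3.03, 3.03], [-0.79, 2.21], [0.23, 2.52], [-1.04, 4.18], [0, 3.07], [-2.55, 2.55]. Speed limits (rad/s): [2.22, 2.22, 2.57, 3.14, 3.14, 3.14].

### API

Orientations are given as a rotation vector (axis times angle).
In Python, from workcell import manip gives the robot as it stands.
- The arm moves only by the tool apply_moves, never from a script. Its argument "commands" is a list of rows, each an object with "slide": the shift along the tool's x, y, z in mm, a list of three; "turn": the turn about the tool's z in rad. In form: [{"slide": [tx, ty, tz], "turn": turn}, ...]. A call has 1 to 5 rows; each row is the pose to reach, as a shift and turn from the pose commanded when the call began, along the tool's axes at that moment; what a row does not reach only later rows make up. A row lasts 1/10 s, in which the tool goes at most 50 mm and 8.59 degrees, less where a joint would pass 70% of its speed; a pose out of reach is approached as far as the arm can. A call with a gripper value outside its range is refused whole. "claw" is the opening, from 0 (shut) to 1 (fully open), set as the call begins (left out, the last holds). The fingers move at their own pace and stop on an object; "squeeze" is the grip in N (left out, the last holds). Time passes only in rows, so rows that repeat a pose let the fingers close. It gives the time, the measured TCP pose, the force, the opening and the grip force at its end, in the units of the state.
- manip.get_state(): the state, without advancing time (a new reading comes with each control period).
- manip.camera(name): name is "side" or "top"; returns a dict with "frame" (480x640x3 uint8, blue, green, red), "intrinsics" (3x3 intrinsics, pixels), "dist_coeffs" ([k1, k2, p1, p2, k3] as OpenCV has them; the pictures are not rectified), "R" (3x3) and "t" (3): a world point X has camera coordinates R X + t. Camera axes: x right, y down, z forward; pixel columns grow to the right and rows downward; lengths in mm; the calibration is good to about 2 mm. A picture is of the moment at which its call begins. There is no depth.
- manip.hand_in(): hands the job in; it is judged then, once.
Trained networks look in the newest picture that a camera, given by its name, has taken for a name from the list of things; names that differ only in an ending like _2 or _b are one class to them, and where a whole thing is asked for, a point or a joint stands for the part that bears it (a point fixed in the world has none). Each returns a list of dicts, best first, with "p" (0 to 1); they miss things now and then, are a little off and sometimes report something else, mostly with a low value. They report only what shows in the picture. A call takes as long as a camera call.
- manip.recognise(query, camera): "rect" ([centre column, centre row, width, height] in pixels, round what is visible of it).
- manip.cut_out(query, camera): "pixels" (480x640 bool, what is visible of it) and "rect" ([centre column, centre row, width, height] in pixels, round what is visible of it).
- manip.tip_of(query, camera): "centre" ([row, column] in pixels: a listed point, or the origin of a listed thing).
The state is a dict: "time": time; "qpos": joint angles; "joint_velocities": joint speeds; "effort": joint torques, N m; "tcp_pos": TCP position; "eef_rot": TCP orientation; "force": force on the tool from outside, world axes, zero at the start; "torque": the same for the moment, N m; "grip_width": finger opening in mm; "finger_force": force on a finger pad.
Only numpy, scipy, OpenCV 4.12 (cv2) and the standard library are available. Lean on these libraries where they do the work, as an engineer would, in place of code of your own. Each camera call takes 0.05 s, during which the arm holds its last target. There are 200 camera calls.

### The job

Clamp the yellow stone cast in the trimming jig on the bench: swing the red-knobbed cam lever to free the blue jaw, slide the jaw up so that it pushes the cast back square against the black rubber stop and its sprung pad is pressed in about halfway, then swing the lever fully home again to lock the jaw. The stone is brittle, so never squeeze it hard, and leave everything else on the bench where it is.

Things in the scene. Friction and masses are not known exactly. Their poses are not given: they have to be found in the camera images.
- jig: Aluminium trimming jig fixed to the bench: a plate 136 mm wide (its x) by 280 mm long (its y), its top at 15 mm, with a raised steel rail (top at 37 mm) along its -x side. Origin at bench height under the plate's middle; z up; +y is the way the jaw slides to clamp.
- block (a point): Middle of the top edge of the front face of the grey block fixed at the jig's +y end (100 mm wide, 57 mm high; face at jig y = +117 mm, looking to -y). In this face a black rubber stop plate (84 mm wide, 18 to 50 mm above the bench) is screw-set to stand 2 to 20 mm proud towards -y, differently every time and not reported.
- cast: Yellow stone dental cast (about 150 g, loose) standing on the jig's plate between jaw and stop. Origin at the middle of its underside (at 15 mm height). Flat back face, 58 mm wide, 32 mm towards its +y (facing the stop); flat front face, 42 mm wide with bevelled corners, 29 mm towards -y (facing the jaw's pad). 31 mm high. Square to the stop its y lies along the jig's y.
- jaw (a joint): Position of the blue jaw along the jig's +y, m: 0 farthest back (jaw centre at jig y = -90 mm), up to 0.140. The jaw is 108 mm wide, 40 mm long in y, top at 52 mm. Locked, 25 N does not move it; freed it drags with a steady 7 N, and stays put when let go if the pad's spring pushes back with less.
- post (a point): Middle of the top of the aluminium post on the jaw by which it is pushed: 24 mm (jig x) by 14 mm (jig y), from the jaw's top at 52 mm up to 99 mm above the bench; it stands over the jaw's middle in y and 30 mm to +x of it.
- pad: Sprung pad with a flat white nylon face on the jaw's +y side, 64 mm wide, 24 mm high, centred 31 mm above the bench. Its face is 6 mm to +y of this origin. It can be pressed back into the jaw by 10 mm against a spring of 0.8 N per mm (0 N when relaxed, 8 N at the end of its travel); relaxed, the face stands 38 mm ahead of the jaw's centre.
- lever (a joint): Cam lever on the jaw, rad: 0 = locked (handle points along the jig's -x, towards the robot), 1.55 = free (handle points along the jig's -y, back away from the cast). Grows anticlockwise seen from above. The cam grips ever harder below about 0.8 rad and is quite free above 0.95. Needs about 2 N at the knob, up to 8 N where the cam grips, and stays where it is left; hard stops at 0 and 1.55.
- pivot (a point): Top of the lever's hub, on its upright axis, 71 mm above the bench; 35 mm to jig -x of the jaw's centre. Travels with the jaw.
- knob (a point): Middle of the top of the lever's upright red knob: 18 mm diameter, from 58 to 100 mm above the bench, 85 mm from the pivot's axis. A flat steel bar, 13 mm wide, 58 to 68 mm above the bench, joins it to the hub.
- cast_b: Another cast of the same shape in pink stone, loose, 31 mm high; origin under its middle. Leave alone.
- bowl: Green mixing bowl, 110 mm across, 60 mm high; origin under its middle. Leave alone.
- bottle: White bottle with blue cap, 56 mm across, 130 mm high; origin under its middle. Leave alone.
- spatula: Plaster spatula with a wooden handle, 190 mm long, 18 mm wide, lying beyond the jig along its +x side; origin under its middle. Leave alone.
- die: Small white tooth die, 22 mm across and 24 mm high, standing in front of the jig's stop end; origin under its middle. Leave alone.

How it is judged (in metres and radians):
On the way, in this order (a step that is already met when the one before it is completed fails the run):
1. the lever is swung to its free side (value of joint lever above 1 rad), for 0.1 s.
2. with the lever still free, the jaw's pad presses the cast against the stop (contact force between pad and cast above 1.8 N and value of joint lever above 0.95 rad), for 0.2 s.
3. the lever is swung home and locks the jaw (value of joint lever below 0.2 rad), for 0.2 s.
At the end, for the whole second after the job is handed in: The lever is locked (within 0.2 rad of its stop); the sprung pad presses the cast with 1.8 to 7.2 N (2.3 to 9 mm of its 10 mm travel); the cast is at rest, flat on the jig's plate (tilt under 0.06 rad, under 4 mm off it) and square to the stop (within 0.06 rad) (value of joint lever below 0.2 rad and contact force between pad and cast between 1.8 and 7.2 N and angle between the y axis of cast and the y axis of jig, either way round below 0.06 rad and angle between cast's own z axis and vertical below 0.06 rad and z of cast in the frame of jig below 0.019 m and linear speed of cast below 0.01 m/s); the robot touches nothing.
It fails at once if the cast is squeezed by the pad with more than 14 N (contact force between pad and cast above 14 N).
It fails at once if the fingers press the cast with more than 14 N (contact force between the fingers and cast above 14 N).
It fails at once if another thing on the bench (pink cast, bowl, bottle, spatula, tooth die) is shifted by more than 20 mm (distance of any of cast_b, bowl, bottle, spatula, die from where it was at the start of the episode above 0.02 m).
It also fails if it takes over 66 s, if anything falls off the work surface, if the arm or the gripper's body presses on something with over 40 N, if the wrist force passes 120 N, or if a joint passes its speed limit or range.

## Working session

There is one attempt and no reset: what is moved stays moved. The work goes in short steps, Python scripts to look and compute and a tool call to move; the robot and the scene stay as the last step left them, time stands still between calls to the robot, and variables do not carry over. Pictures are saved under pics/ and viewed, at most 10 in all, crops included, and the job is handed in when it is done.

Besides the shell and the picture viewer there is one more tool, called after "Request:" by a JSON object that holds its "api" and its "payload". apply_moves: Moves the arm, as the interface text tells. Its arguments: {"type":"object","properties":{"commands":{"type":"array"},"claw":{"type":"number"},"squeeze":{"type":"number"}},"required":["commands"]}

```bash
mkdir -p pics
cat > h.py <<'E'
import numpy as np, cv2
from workcell import manip
C={}
def cam(n):
    C[n]=manip.camera(n); return C[n]
def ray(n,px):  # px=(col,row)
    c=C[n]; K=np.array(c["intrinsics"],float); R=np.array(c["R"]); t=np.array(c["t"]).ravel()
    u=cv2.undistortPoints(np.array([[px]],float),K,np.array(c["dist_coeffs"],float))[0,0]
    return -R.T@t, R.T@np.array([u[0],u[1],1.])
def at_z(n,px,z):
    o,d=ray(n,px); return o+d*(z-o[2])/d[2]
def tri(p1,p2):
    (o1,d1),(o2,d2)=ray("side",p1),ray("top",p2)
    s=np.linalg.lstsq(np.c_[d1,-d2],o2-o1,rcond=None)[0]
    a,b=o1+s[0]*d1,o2+s[1]*d2
    return (a+b)/2,np.linalg.norm(a-b)
def proj(n,X):
    c=C[n]; return cv2.projectPoints(np.array(X,float).reshape(-1,3),cv2.Rodrigues(np.array(c["R"],float))[0],np.array(c["t"],float),np.array(c["intrinsics"],float),np.array(c["dist_coeffs"],float))[0].reshape(-1,2)
E
python3 - <<'E'
from h import *
np.set_printoptions(precision=1,suppress=True)
for n in("side","top"):
    cv2.imwrite(f"pics/{n}0.png",cam(n)["frame"])
    print(n,ray(n,(320,240)))
    for q,z in [("knob",100),("pivot",71),("post",99),("block",57),("cast",15),("pad",31),("jig",0),("bowl",0),("bottle",0),("die",0),("cast_b",0),("spatula",0)]:
        for r in manip.tip_of(q,n)[:2]:
            p=r["centre"][::-1]; print(n,q,round(r["p"],2),np.array(p),at_z(n,p,z))
print(manip.get_state())
E
```

```text
side (array([-46.7, 785.8, 828.4]), array([ 0.5, -0.6, -0.6]))
side knob 0.71 [353.6 260.8] [510.7 -14.4 100. ]
side knob 0.64 [285.1 245.6] [651.4  28.1 100. ]
side pivot 0.89 [314.9 259.4] [598.6  -2.1  71. ]
side post 0.59 [286. 243.] [656.9  19.   99. ]
side block 0.88 [259.2 306.5] [601.1 164.4  57. ]
side cast 0.85 [277.7 304.6] [610.9 103.6  15. ]
side cast 0.58 [197.8 387.6] [575.  355.2  15. ]
side pad 0.63 [297.1 282. ] [613.2  39.3  31. ]
side jig 0.74 [351.5 261.6] [ 589.2 -119.     0. ]
side jig 0.72 [291.6 296.3] [617.5  53.6   0. ]
side bowl 0.58 [465. 223.] [ 460.5 -414.8    0. ]
side bottle 0.59 [260.9 305.9] [647.5 115.   -0. ]
side bottle 0.16 [288.1 294.6] [626.9  53.8   0. ]
side die 0.66 [309. 351.] [488.7 155.1   0. ]
side cast_b 0.85 [277.7 304.6] [623.  91.   0.]
side cast_b 0.58 [197.8 387.6] [586.5 347.3   0. ]
side spatula 0.9 [239.  288.6] [722.1 102.3   0. ]
side spatula 0.44 [284.9 242.8] [755.  -84.2   0. ]
top (array([ 528.6,  -14.9, 1076.7]), array([ 0.1,  0. , -1. ]))
top knob 0.89 [338.2 272.7] [514.4 -19.6 100. ]
top pivot 0.64 [326.4 232.5] [596.
[... 439 characters left out ...]
.9   0. ]
top die 0.7 [320.  199.8] [674.3  18.9   0. ]
top die 0.61 [243.6 230.5] [607.7 189.4   0. ]
top cast_b 0.88 [280.4 229.7] [608.7 107.1   0. ]
top cast_b 0.72 [171.2 242.3] [582.7 355.1   0. ]
top spatula 0.91 [281.9 186. ] [706.3 103.6   0. ]
top spatula 0.54 [260.5 280.6] [496.4 151.6   0. ]
{'time': 1.3, 'qpos': array([-1.2,  0.3,  1.5, -0. ,  1.3, -0.1]), 'joint_velocities': array([ 0.,  0., -0., -0., -0.,  0.]), 'effort': array([ -0. , -54.3, -36.2,  -0. ,   0. ,  -0. ]), 'tcp_pos': array([ 213.6, -506.8,  231.3]), 'eef_rot': array([-3.1, -0.6,  0. ]), 'force': array([-1.2, -0.4, -0.2]), 'torque': array([-0. ,  0. , -0.1]), 'finger_force': 0.0, 'grip_width': 85.32448626704428}
```

```bash
python3 -c "
import cv2
a=cv2.imread('pics/top0.png')[150:330,210:390];cv2.imwrite('pics/topc.png',cv2.resize(a,(600,600),interpolation=2))
"
```

```text
(no output)
```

View pics/topc.png

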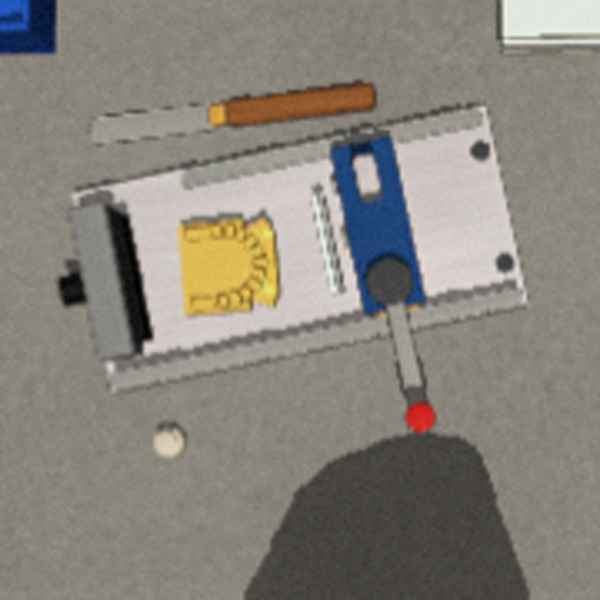

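View pics/side0.png

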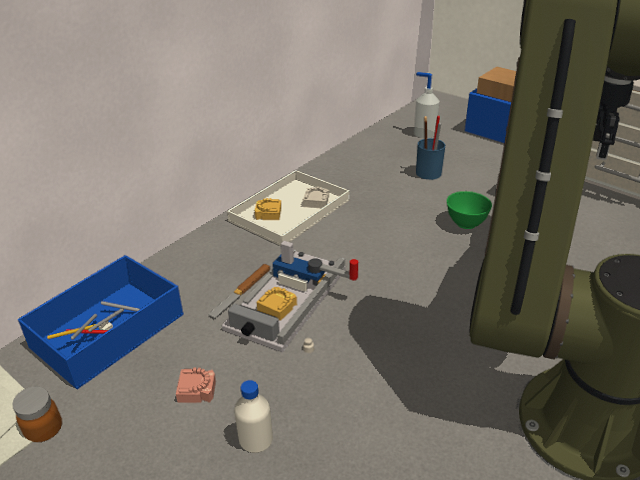

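The crop (offset 210,150, scale 3.33) shows the locked lever with the red knob at (421,416), post top near (370,175), cast at (225,265) turned a little, stop plate well proud, the jig's plate corners at (75,188),(487,105),(527,300),(112,390). The side view agrees: knob at (353,262), post at (287,243).

Run:
```python
from h import *
from scipy.optimize import least_squares
np.set_printoptions(precision=1,suppress=True)
C["top"]=cam("top");cam("side")
f=lambda x,y:(210+x/3.333,150+y/3.333)
for n,(x,y),z in [("c++",(75,188),15),("c+-",(487,105),15),("c--",(527,300),15),("c-+",(112,390),15),("knob",(421,416),100),("pivot",(388,280),71),("post",(368,170),99)]:
    print(n,at_z("top",f(x,y),z))
hsv=cv2.cvtColor(C["top"]["frame"],cv2.COLOR_BGR2HSV)
def red(n):
    h=cv2.cvtColor(C[n]["frame"],cv2.COLOR_BGR2HSV)
    m=((h[...,0]<6)|(h[...,0]>174))&(h[...,1]>200)&(h[...,2]>120)
    m[:200]=0; m[330:]=0; r,c=np.nonzero(m); k=(abs(c-345)<40); return c[k],r[k]
for n in("top","side"):
    c,r=red(n);print(n,"red",len(c),c.min(),c.max(),r.min(),r.max(),c.mean(),r.mean())
    p=(c.mean(),r.mean());print(at_z(n,p,100 if n=="top" else 79))
m=manip.cut_out("cast","top")[0]["pixels"].astype(np.uint8)
cn=max(cv2.findContours(m,0,1)[0],key=cv2.contourArea);R=cv2.minAreaRect(cn);print("cast",R,at_z("top",R[0],46),[at_z("top",b,46)[:2] for b in cv2.boxPoints(R)])
print(manip.get_state()["eef_rot"])
```

```text
c++ [660.1 211.5  15. ]
c+- [711.9 -60.8  15. ]
c-- [583.6 -85.4  15. ]
c-+ [526.6 186.5  15. ]
knob [510.3 -15.8 100. ]
pivot [593.7   3.9  71. ]
post [658.5  15.   99. ]
top red 47 332 339 271 278 335.6808510638298 274.4255319148936
[511.  -14.5 100. ]
side red 81 350 357 260 278 354.641975308642 267.2345679012346
[512.7 -21.4  79. ]
cast ((278.19451904296875, 230.39028930664062), (28.764068603515625, 29.613006591796875), 87.1375961303711) [603.9 106.6  46. ] [array([633.2, 139.7]), array([635.7,  76.5]), array([574.7,  73.7]), array([572.1, 136.6])]
[ 3.1  0.6 -0. ]
```

```bash
cat >> h.py <<'E'
from scipy.spatial.transform import Rotation as Ro
YAW=0.20; XH=np.array([np.cos(YAW),np.sin(YAW),0]); YH=np.array([-np.sin(YAW),np.cos(YAW),0])
def plan(targets, p=None, R=None):
    """targets: list of (xyz, world angle of tool y line); prints slide/turn from current pose"""
    s=manip.get_state(); p=s["tcp_pos"] if p is None else p
    R=Ro.from_rotvec(s["eef_rot"]).as_matrix() if R is None else R
    y=R[:,1]; a0=np.arctan2(y[1],y[0]); out=[]
    for X,a in targets:
        d=R.T@(np.array(X,float)-p)
        t=-(a-a0); t=(t+np.pi/2)%np.pi-np.pi/2   # tool z is down
        out.append((np.round(d,0).tolist(),round(float(t),3)))
    print("tcp",np.round(p,1),"tooly angle",round(float(a0),3),"q6",round(float(s["qpos"][5]),2))
    for o in out: print(o)
    return out
E
python3 - <<'E'
from h import *
print(Ro.from_rotvec(manip.get_state()["eef_rot"]).as_matrix().round(3))
plan([((511,-15,200),YAW+np.pi/2),((511,-15,68),YAW+np.pi/2)])
E
```

```text
[[ 0.922  0.388 -0.   ]
 [ 0.388 -0.922 -0.   ]
 [-0.     0.    -1.   ]]
tcp [ 213.6 -506.9  231.3] tooly angle -1.172 q6 -0.07
([465.0, -338.0, 31.0], 0.199)
([465.0, -338.0, 163.0], 0.199)
```

Request:
{"api": "apply_moves", "payload": {"commands": [{"slide": [465, -338, 31], "turn": 0.2}, {"slide": [465, -338, 31], "turn": 0.2}, {"slide": [465, -338, 31], "turn": 0.2}, {"slide": [465, -338, 31], "turn": 0.2}, {"slide": [465, -338, 31], "turn": 0.2}], "claw": 0.45}}

```text
time: 1.95
tcp_pos: [342.8, -292.2, 218.0]
eef_rot: [3.126, 0.311, 0.001]
force: [0.8, -0.5, -0.7]
grip_width: 38.4
finger_force: 0.0
```

Run:
```python
from h import *
plan([((511,-15,200),YAW+np.pi/2)]);print(manip.get_state()["qpos"])
```

```text
tcp [ 342.8 -292.2  218. ] tooly angle -1.372 q6 0.59
([219.0, -239.0, 18.0], -0.002)
[-7.87164934e-01  8.84417092e-02  1.80567605e+00  4.20745509e-05
  1.24685682e+00  5.85252148e-01]
```

Request:
{"api": "apply_moves", "payload": {"commands": [{"slide": [219, -239, 18], "turn": 0}, {"slide": [219, -239, 18], "turn": 0}, {"slide": [219, -239, 18], "turn": 0}, {"slide": [219, -239, 18], "turn": 0}, {"slide": [219, -239, 18], "turn": 0}]}}

```text
time: 2.45
tcp_pos: [472.0, -78.2, 204.2]
eef_rot: [3.126, 0.312, 0.001]
force: [-0.3, -0.6, -0.1]
grip_width: 38.4
finger_force: 0.0
```

Request:
{"api": "apply_moves", "payload": {"commands": [{"slide": [0, 0, 0], "turn": 0}, {"slide": [0, 0, 0], "turn": 0}]}}

```text
time: 2.65
tcp_pos: [471.3, -79.4, 203.8]
eef_rot: [-3.126, -0.316, 0.001]
force: [-0.1, -0.7, -0.4]
grip_width: 38.5
finger_force: 0.0
```

Run:
```python
from h import *
plan([((511,-15,130),YAW+np.pi/2)]);print(manip.get_state()["qpos"])
```

```text
tcp [471.3 -79.4 203.8] tooly angle -1.37 q6 1.13
([52.0, -55.0, 74.0], 0.001)
[-2.43451454e-01  1.65604164e-01  1.75298614e+00 -1.54330292e-04
  1.22343698e+00  1.12619656e+00]
```

Request:
{"api": "apply_moves", "payload": {"commands": [{"slide": [52, -55, 74], "turn": 0}, {"slide": [52, -55, 74], "turn": 0}, {"slide": [52, -55, 74], "turn": 0}, {"slide": [52, -55, 74], "turn": 0}]}}

```text
time: 3.05
tcp_pos: [510.9, -16.6, 129.3]
eef_rot: [-3.126, -0.312, 0.003]
force: [-0.7, 0.2, 0.8]
grip_width: 38.3
finger_force: 0.0
```

Run:
```python
from h import *
cv2.imwrite("pics/s1.png",cv2.resize(cam("side")["frame"][170:350,240:420],(600,600),interpolation=2))
print(proj("side",[[511,-15,100],[511,-15,58],[512,-19,100]]))
plan([((511,-15,68),YAW+np.pi/2)])
```

```text
[[353.6604878  260.60834571]
 [353.22602896 277.41635855]
 [354.43572947 259.45588441]]
tcp [511.2 -17.1 130.4] tooly angle -1.373 q6 1.27
([0.0, -2.0, 62.0], -0.002)
```

View pics/s1.png

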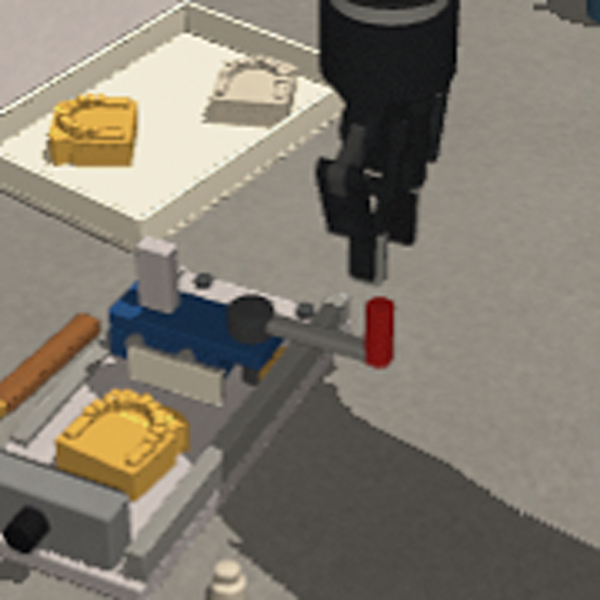

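The side crop shows the two fingertips at about (365,270) and (405,235), straddling the red knob (380,300) from above; alignment is good.

Request:
{"api": "apply_moves", "payload": {"commands": [{"slide": [0, -1, 40], "turn": 0}, {"slide": [0, -1, 62], "turn": 0}, {"slide": [0, -1, 62], "turn": 0}]}}

```text
time: 3.4
tcp_pos: [510.0, -16.4, 67.1]
eef_rot: [-3.126, -0.309, 0.004]
force: [0.6, -0.2, 0.2]
grip_width: 38.3
finger_force: 0.0
```

```bash
cat >> h.py <<'E'
def arc(piv, ths, z, r=85):
    """poses with tool y tangential for lever angles ths"""
    T=[]
    for th in ths:
        u=-XH*np.cos(th)-YH*np.sin(th)
        T.append((np.r_[(np.array(piv)[:2]+r*u[:2]),z],YAW+np.pi/2+th))
    return plan(T)
E
python3 - <<'E'
from h import *
print(manip.get_state()["force"])
P=np.array([511,-15,0])+85*XH; print(P)
arc(P,[.15,.3,.45,.6,.75],68)
E
```

```text
[ 0.60118082 -0.23577957  0.1595597 ]
[594.30565912   1.88689312   0.        ]
tcp [510.  -16.4  67.1] tooly angle -1.374 q6 1.27
([2.0, 12.0, -1.0], -0.153)
([5.0, 24.0, -1.0], -0.303)
([10.0, 36.0, -1.0], -0.453)
([16.0, 47.0, -1.0], -0.603)
([24.0, 57.0, -1.0], -0.753)
```

Request:
{"api": "apply_moves", "payload": {"commands": [{"slide": [1, 6, -1], "turn": -0.075}, {"slide": [2, 12, -1], "turn": -0.15}, {"slide": [3, 18, -1], "turn": -0.225}, {"slide": [5, 24, -1], "turn": -0.3}, {"slide": [10, 36, -1], "turn": -0.45}], "claw": 0.33}}

```text
time: 3.9
tcp_pos: [528.5, -49.3, 71.6]
eef_rot: [2.975, 1.005, 0.004]
force: [-0.9, 2.4, 0.3]
grip_width: 27.9
finger_force: 1.0
```

Run:
```python
from h import *
print(manip.get_state()["force"])
P=np.array([511,-15,0])+85*XH
arc(P,[.6,.75,.9,1.05,1.2,1.35,1.5],68)
```

```text
[-0.91073433  2.37404008  0.27257811]
tcp [528.5 -49.3  71.6] tooly angle -0.919 q6 0.76
([-1.0, 12.0, 4.0], -0.148)
([2.0, 24.0, 4.0], -0.298)
([7.0, 36.0, 4.0], -0.448)
([13.0, 47.0, 4.0], -0.598)
([21.0, 57.0, 4.0], -0.748)
([30.0, 66.0, 4.0], -0.898)
([41.0, 73.0, 4.0], -1.048)
```

Request:
{"api": "apply_moves", "payload": {"commands": [{"slide": [0, 12, 3], "turn": -0.15}, {"slide": [2, 24, 3], "turn": -0.3}, {"slide": [7, 36, 3], "turn": -0.45}, {"slide": [13, 47, 3], "turn": -0.6}, {"slide": [21, 57, 3], "turn": -0.75}]}}

```text
time: 4.4
tcp_pos: [580.0, -82.7, 68.8]
eef_rot: [2.398, 2.027, 0.002]
force: [-1.9, 1.5, 0.6]
grip_width: 28.2
finger_force: 0.8
```

Run:
```python
from h import *
P=np.array([511,-15,0])+85*XH
arc(P,[1.2,1.3,1.4,1.5,1.55,1.6],68)
```

```text
tcp [580.  -82.7  68.8] tooly angle -0.167 q6 -0.04
([1.0, -0.0, 1.0], 0.003)
([1.0, 8.0, 1.0], -0.097)
([2.0, 17.0, 1.0], -0.197)
([5.0, 25.0, 1.0], -0.297)
([6.0, 29.0, 1.0], -0.347)
([7.0, 33.0, 1.0], -0.397)
```

Request:
{"api": "apply_moves", "payload": {"commands": [{"slide": [1, 8, 0], "turn": -0.1}, {"slide": [2, 17, 0], "turn": -0.2}, {"slide": [4, 21, 0], "turn": -0.25}, {"slide": [4, 21, 0], "turn": -0.25}]}}

```text
time: 4.8
tcp_pos: [601.4, -81.9, 68.6]
eef_rot: [2.132, 2.304, 0.002]
force: [0.9, 0.1, -0.1]
grip_width: 28.3
finger_force: 0.0
```

Request:
{"api": "apply_moves", "payload": {"commands": [{"slide": [0, 0, -50], "turn": 0}, {"slide": [0, 0, -80], "turn": 0}, {"slide": [0, 0, -80], "turn": 0}], "claw": 0.45}}

```text
time: 5.1
tcp_pos: [602.3, -81.8, 152.7]
eef_rot: [2.13, 2.298, 0.008]
force: [-0.5, 0.1, 0.0]
grip_width: 38.5
finger_force: 0.0
```

Run:
```python
from h import *
np.set_printoptions(precision=1,suppress=True)
cam("side");cam("top")
cv2.imwrite("pics/s2.png",cv2.resize(C["side"]["frame"][200:350,220:420],(800,600),interpolation=2))
for q,z in (("knob",100),("pivot",71),("post",99),("block",57)):
    for n in("side","top"):
        for r in manip.tip_of(q,n)[:1]: print(q,n,r["p"],np.array(r["centre"][::-1]),at_z(n,r["centre"][::-1],z))
J=np.array([511,-15,0])+120*XH+30*XH
print("post",J)
plan([(np.r_[J[:2],150],YAW+np.pi/2)])
print(manip.get_state()["qpos"])
print(proj("side",[np.r_[J[:2],99]]),proj("top",[np.r_[J[:2],99]]))
```

```text
knob side 0.6 [338.2 233. ] [592.9 -73.6 100. ]
pivot side 0.55 [315.6 262.6] [590.7   5.5  71. ]
pivot top 0.93 [326.4 233.4] [595.   4.  71.]
post side 0.74 [338.2 231.1] [598.  -80.5  99. ]
post top 0.61 [317.6 203.3] [653.9  20.7  99. ]
block side 0.84 [262.  310.3] [589.5 169.2  57. ]
block top 0.95 [243.7 229.1] [606.5 178.4  57. ]
post [658.   14.8   0. ]
tcp [600.4 -80.7 145.5] tooly angle 0.078 q6 -0.27
([91.0, 65.0, -5.0], 1.449)
[-0.2  0.5  1.4 -0.   1.2 -0.3]
[[286.9 241.9]] [[320.5 201.2]]
```

View pics/s2.png

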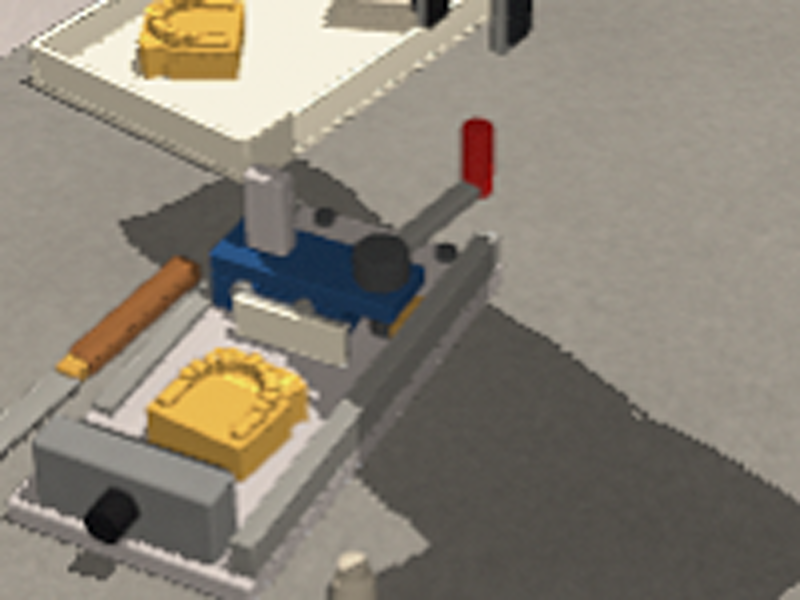

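The side crop shows the lever now free (knob at (477,125) = px (339,231)), with the post's top at px (287.5,243), where predicted.

Request:
{"api": "apply_moves", "payload": {"commands": [{"slide": [91, 65, -5], "turn": 1.45}, {"slide": [91, 65, -5], "turn": 1.45}, {"slide": [91, 65, -5], "turn": 1.45}, {"slide": [91, 65, -5], "turn": 1.45}, {"slide": [91, 65, -5], "turn": 1.45}], "claw": 0.55}}

```text
time: 6.1
tcp_pos: [658.3, 15.8, 150.4]
eef_rot: [-2.83, -1.363, 0.001]
force: [-0.4, -0.6, 0.3]
grip_width: 46.8
finger_force: 0.0
```

Run:
```python
from h import *
plan([((657.5,15.5,150),YAW+np.pi/2)])
```

```text
tcp [658.3  15.8 150.4] tooly angle -0.673 q6 0.64
([-1.0, -0.0, 0.0], 0.697)
```

Request:
{"api": "apply_moves", "payload": {"commands": [{"slide": [0, 0, 0], "turn": 0.7}, {"slide": [0, 0, 0], "turn": 0.7}, {"slide": [0, 0, 0], "turn": 0.7}, {"slide": [0, 0, 0], "turn": 0.7}, {"slide": [0, 0, 0], "turn": 0.7}]}}

```text
time: 6.6
tcp_pos: [658.2, 15.1, 150.7]
eef_rot: [-3.126, -0.308, 0.001]
force: [0.2, -0.2, -0.1]
grip_width: 46.8
finger_force: 0.0
```

Request:
{"api": "apply_moves", "payload": {"commands": [{"slide": [0, 0, 40], "turn": 0}, {"slide": [0, 0, 75], "turn": 0}, {"slide": [0, 0, 87], "turn": 0}, {"slide": [0, 0, 87], "turn": 0}]}}

```text
time: 7.0
tcp_pos: [657.6, 15.1, 62.5]
eef_rot: [-3.125, -0.318, 0.005]
force: [0.1, -0.7, 0.0]
grip_width: 47.1
finger_force: 0.0
```

Request:
{"api": "apply_moves", "payload": {"commands": [{"slide": [0, 0, 0], "turn": 0}, {"slide": [0, 0, 0], "turn": 0}, {"slide": [0, 0, 0], "turn": 0}, {"slide": [0, 0, 0], "turn": 0}, {"slide": [0, 0, 0], "turn": 0}], "claw": 0, "squeeze": 30}}

```text
time: 7.5
tcp_pos: [659.2, 15.3, 66.2]
eef_rot: [3.125, 0.318, 0.005]
force: [-1.0, 2.2, 7.8]
grip_width: 13.4
finger_force: 32.0
```

Run:
```python
from h import *
np.set_printoptions(precision=3,suppress=True)
s=manip.get_state();print(s["force"],s["grip_width"],Ro.from_rotvec(s["eef_rot"]).as_matrix())
plan([(s["tcp_pos"]+10*YH,YAW+np.pi/2)])
J=s["tcp_pos"]-30*XH-np.array([620.5,63,0]); print("jaw jig",J@XH,J@YH)
```

```text
[-0.99   2.173  7.823] 13.391255149683193 [[ 0.98   0.201  0.003]
 [ 0.201 -0.98   0.   ]
 [ 0.003  0.    -1.   ]]
tcp [659.2  15.3  66.2] tooly angle -1.368 q6 1.34
([0.0, -10.0, -0.0], 0.003)
jaw jig -1.5148578777438342 -54.4535134124208
```

Request:
{"api": "apply_moves", "payload": {"commands": [{"slide": [0, -5, -3], "turn": 0}, {"slide": [0, -10, -3], "turn": 0}, {"slide": [0, -15, -3], "turn": 0}, {"slide": [0, -20, -3], "turn": 0}]}}

```text
time: 7.9
tcp_pos: [655.1, 34.1, 66.5]
eef_rot: [3.125, 0.317, 0.004]
force: [14.3, -4.5, -17.2]
grip_width: 13.6
finger_force: 32.4
```

Run:
```python
from h import *
np.set_printoptions(precision=1,suppress=True)
s=manip.get_state();print(s["force"]@YH,s["force"])
J=s["tcp_pos"]-30*XH-np.array([620.5,63,0]); print("jaw jig",J@XH,J@YH)
cam("top");cv2.imwrite("pics/t2.png",cv2.resize(C["top"]["frame"][160:310,210:370],(800,750),interpolation=2)[:600])
```

```text
-7.261241330328447 [ 14.3  -4.5 -17.2]
jaw jig -1.8128736559523642 -35.183296718459076
```

View pics/t2.png

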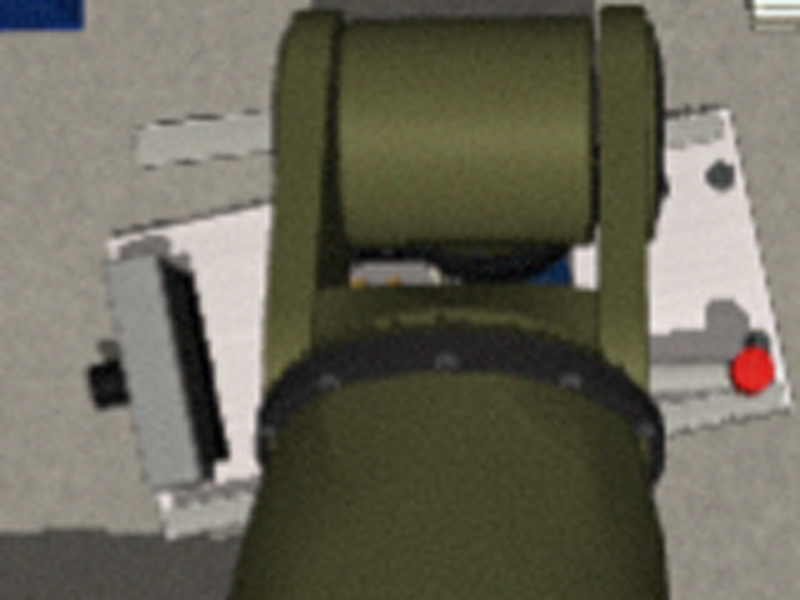

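The arm hides the jaw, but the red knob at (752,370) moved with the jaw, still free. Driving force is about 7 N. Side loads come from gripping, so I loosen the fingers to a cage and push with the rear one.

Request:
{"api": "apply_moves", "payload": {"commands": [{"slide": [0, 0, 0], "turn": 0}, {"slide": [0, 0, 0], "turn": 0}, {"slide": [0, -5, 0], "turn": 0}, {"slide": [0, -10, 0], "turn": 0}, {"slide": [0, -15, 0], "turn": 0}], "claw": 0.25}}

```text
time: 8.45
tcp_pos: [651.5, 48.8, 67.7]
eef_rot: [3.124, 0.317, 0.002]
force: [1.6, -7.2, 1.4]
grip_width: 21.1
finger_force: 3.6
```

```bash
cat >> h.py <<'E'
def jawy():
    s=manip.get_state(); F=s["force"]
    J=s["tcp_pos"]-30*XH-np.array([620.5,63,0]); w=s["grip_width"]
    print("jig x %.1f  jaw y(rear finger) %.1f  Fx %.1f Fy %.1f Fz %.1f w %.1f"%(J@XH,J@YH-(w-13.5)/2,F@XH,F@YH,F[2],w))
E
python3 - <<'E'
from h import *
jawy()
E
```

```text
jig x -2.4  jaw y(rear finger) -23.9  Fx 0.1 Fy -7.4 Fz 1.4 w 21.1
```

Request:
{"api": "apply_moves", "payload": {"commands": [{"slide": [0, -4, 0], "turn": 0}, {"slide": [0, -8, 0], "turn": 0}, {"slide": [0, -12, 0], "turn": 0}, {"slide": [0, -15, 0], "turn": 0}, {"slide": [0, -15, 0], "turn": 0}]}}

```text
time: 8.95
tcp_pos: [648.5, 63.9, 67.7]
eef_rot: [3.125, 0.317, 0.002]
force: [0.6, -4.6, 1.7]
grip_width: 21.1
finger_force: 1.9
```

Run:
```python
from h import *
jawy()
cv2.imwrite("pics/s3.png",cv2.resize(cam("side")["frame"][200:350,220:420],(800,600),interpolation=2))
```

```text
jig x -2.4  jaw y(rear finger) -8.5  Fx -0.4 Fy -4.7 Fz 1.7 w 21.1
```

View pics/s3.png

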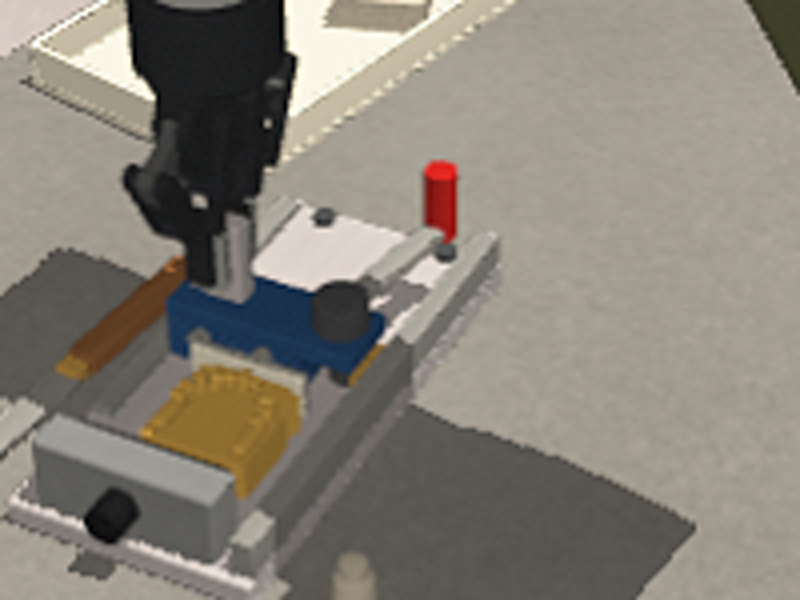

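The side crop shows the cast turned square against the pad (contact at (250,375)), with the stop still ahead.

Request:
{"api": "apply_moves", "payload": {"commands": [{"slide": [0, -3, 0], "turn": 0}, {"slide": [0, -6, 0], "turn": 0}, {"slide": [0, -9, 0], "turn": 0}, {"slide": [0, -12, 0], "turn": 0}]}}

```text
time: 9.4
tcp_pos: [646.2, 75.2, 67.7]
eef_rot: [3.124, 0.317, 0.002]
force: [1.1, -7.0, 1.4]
grip_width: 21.5
finger_force: 4.0
```

Run:
```python
from h import *
jawy()
```

```text
jig x -2.4  jaw y(rear finger) 2.8  Fx -0.3 Fy -7.1 Fz 1.4 w 21.5
```

Request:
{"api": "apply_moves", "payload": {"commands": [{"slide": [0, -1, 0], "turn": 0}, {"slide": [0, -2, 0], "turn": 0}]}}

```text
time: 9.6
tcp_pos: [645.8, 77.1, 67.7]
eef_rot: [3.124, 0.317, 0.002]
force: [2.1, -8.7, 2.7]
grip_width: 21.3
finger_force: 4.0
```

Run:
```python
from h import *
jawy()
```

```text
jig x -2.4  jaw y(rear finger) 4.9  Fx 0.3 Fy -9.0 Fz 2.7 w 21.3
```

Request:
{"api": "apply_moves", "payload": {"commands": [{"slide": [0, -1, 0], "turn": 0}, {"slide": [0, -2, 0], "turn": 0}]}}

```text
time: 9.8
tcp_pos: [645.4, 79.0, 67.7]
eef_rot: [3.124, 0.317, 0.002]
force: [1.8, -7.8, 1.9]
grip_width: 21.5
finger_force: 4.0
```

Run:
```python
from h import *
jawy()
```

```text
jig x -2.4  jaw y(rear finger) 6.8  Fx 0.2 Fy -8.0 Fz 1.9 w 21.5
```

Request:
{"api": "apply_moves", "payload": {"commands": [{"slide": [0, -1, 0], "turn": 0}, {"slide": [0, -2, 0], "turn": 0}]}}

```text
time: 10.0
tcp_pos: [645.0, 80.9, 67.7]
eef_rot: [3.124, 0.317, 0.002]
force: [2.5, -9.3, 2.1]
grip_width: 21.7
finger_force: 4.4
```

Run:
```python
from h import *
jawy()
```

```text
jig x -2.4  jaw y(rear finger) 8.6  Fx 0.6 Fy -9.6 Fz 2.1 w 21.7
```

Request:
{"api": "apply_moves", "payload": {"commands": [{"slide": [0, -1, 0], "turn": 0}, {"slide": [0, -2, 0], "turn": 0}]}}

```text
time: 10.2
tcp_pos: [644.7, 82.7, 67.7]
eef_rot: [3.124, 0.317, 0.002]
force: [3.0, -10.4, 2.0]
grip_width: 21.7
finger_force: 5.1
```

Run:
```python
from h import *
jawy()
cv2.imwrite("pics/s4.png",cv2.resize(cam("side")["frame"][260:340,220:327],(800,598),interpolation=2))
```

```text
jig x -2.4  jaw y(rear finger) 10.4  Fx 0.9 Fy -10.8 Fz 2.0 w 21.7
```

View pics/s4.png

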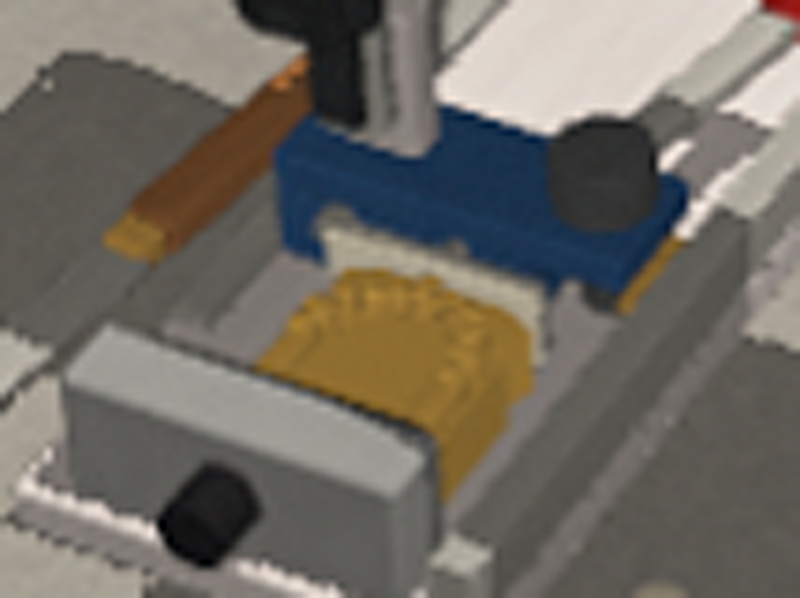

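The side crop shows the cast against the dark stop behind the block (contact line (260,370)–(430,440)), with the pad against its front and pressed partly into the jaw.

Request:
{"api": "apply_moves", "payload": {"commands": [{"slide": [0, -1, 0], "turn": 0}, {"slide": [0, -1, 0], "turn": 0}]}}

```text
time: 10.45
tcp_pos: [644.5, 83.6, 67.7]
eef_rot: [3.124, 0.317, 0.002]
force: [1.7, -9.0, 2.2]
grip_width: 21.3
finger_force: 4.8
```

Run:
```python
from h import *
jawy()
s=manip.get_state()
plan([(s["tcp_pos"]-4*YH,YAW+np.pi/2)])
```

```text
jig x -2.4  jaw y(rear finger) 11.5  Fx -0.2 Fy -9.2 Fz 2.2 w 21.3
tcp [644.5  83.6  67.7] tooly angle -1.369 q6 1.44
([-0.0, 4.0, 0.0], 0.002)
```

Request:
{"api": "apply_moves", "payload": {"commands": [{"slide": [0, 3.5, 0], "turn": 0}, {"slide": [0, 3.5, 0], "turn": 0}, {"slide": [0, 3.5, -45], "turn": 0}, {"slide": [0, 3.5, -85], "turn": 0}, {"slide": [0, 3.5, -85], "turn": 0}], "claw": 0.3}}

```text
time: 10.95
tcp_pos: [646.8, 81.7, 158.4]
eef_rot: [-3.125, -0.318, -0.015]
force: [0.0, -0.5, 0.1]
grip_width: 25.8
finger_force: 0.0
```

Run:
```python
from h import *
np.set_printoptions(precision=1,suppress=True)
jawy()
J=np.array([620.5,63,0])-2.4*XH+11.5*YH   # jaw centre
P=J-35*XH; print("pivot",P)
cam("side");cam("top")
h=cv2.cvtColor(C["side"]["frame"],cv2.COLOR_BGR2HSV)
for n in("side","top"):
    h=cv2.cvtColor(C[n]["frame"],cv2.COLOR_BGR2HSV)
    m=((h[...,0]<6)|(h[...,0]>174))&(h[...,1]>200)&(h[...,2]>110); m[:200]=0;m[320:]=0;m[:,:270]=0;m[:,400:]=0
    r,c=np.nonzero(m)
    if len(c):
        print(n,len(c),c.mean(),r.mean(),at_z(n,(c.mean(),r.mean()),79 if n=="side" else 100), "top edge",r.min())
for th in(1.3,1.4,1.5):
    u=-XH*np.cos(th)-YH*np.sin(th); X=P+85*u; X[2]=79; Y=X.copy();Y[2]=100;print(th,X,proj("side",[X]),proj("top",[Y]))
print([ (r["p"],at_z("top",r["centre"][::-1],71)) for r in manip.tip_of("pivot","top")[:1]])
```

```text
jig x -0.5  jaw y(rear finger) 7.0  Fx -0.1 Fy -0.5 Fz 0.1 w 25.8
pivot [581.6  66.8   0. ]
side 116 325.32758620689657 253.9655172413793 [586.5 -21.3  79. ] top edge 246
top 46 337.10869565217394 238.6304347826087 [582.4 -17.9 100. ] top edge 235
1.3 [575.5 -17.9  79. ] [[328.5 256.7]] [[337.2 242.1]]
1.4 [584.  -18.1  79. ] [[325.3 255.1]] [[337.2 237.8]]
1.5 [592.5 -17.5  79. ] [[321.8 253.8]] [[336.8 233.6]]
[(0.6, array([602.7, 175.9,  71. ]))]
```

Run:
```python
from h import *
arc((581.6,66.8),[1.39],150); print(manip.get_state()["qpos"].round(2))
```

```text
tcp [644.3  81.4 151.4] tooly angle -1.368 q6 1.44
([-80.0, 85.0, 1.0], -1.387)
[0.07 0.59 1.3  0.   1.26 1.44]
```

Request:
{"api": "apply_moves", "payload": {"commands": [{"slide": [-80, 85, 1], "turn": -1.39}, {"slide": [-80, 85, 1], "turn": -1.39}, {"slide": [-80, 85, 1], "turn": -1.39}, {"slide": [-80, 85, 1], "turn": -1.39}, {"slide": [-80, 85, 1], "turn": -1.39}], "claw": 0.5}}

```text
time: 11.6
tcp_pos: [582.6, -18.7, 149.7]
eef_rot: [-2.788, -1.445, 0.003]
force: [0.5, 0.5, -0.8]
grip_width: 42.6
finger_force: 0.0
```

Request:
{"api": "apply_moves", "payload": {"commands": [{"slide": [0, 0, 0], "turn": -0.64}, {"slide": [0, 0, 0], "turn": -0.64}, {"slide": [0, 0, 0], "turn": -0.64}, {"slide": [0, 0, 0], "turn": -0.64}, {"slide": [0, 0, 0], "turn": -0.64}]}}

```text
time: 12.1
tcp_pos: [582.8, -18.0, 149.4]
eef_rot: [-2.191, -2.249, 0.003]
force: [-0.1, 0.1, 0.4]
grip_width: 42.5
finger_force: 0.0
```

Run:
```python
from h import *
arc((581.6,66.8),[1.39],68)
```

```text
tcp [582.8 -18.  149.4] tooly angle 0.026 q6 -0.12
([-0.0, 1.0, 81.0], 0.007)
```

Request:
{"api": "apply_moves", "payload": {"commands": [{"slide": [0, 1, 40], "turn": 0}, {"slide": [0, 1, 70], "turn": 0}, {"slide": [0, 1, 81], "turn": 0}, {"slide": [0, 1, 81], "turn": 0}]}}

```text
time: 12.5
tcp_pos: [583.4, -18.0, 68.1]
eef_rot: [-2.196, -2.242, 0.004]
force: [0.8, -0.2, 0.6]
grip_width: 42.5
finger_force: 0.0
```

Run:
```python
from h import *
print(manip.get_state()["force"])
arc((581.6,66.8),[1.39,1.29,1.19,1.04,.89,.74,.59],68)
```

```text
[ 0.77682624 -0.24488582  0.59799084]
tcp [583.4 -18.   68.1] tooly angle 0.021 q6 -0.11
([-0.0, -0.0, 0.0], 0.001)
([0.0, -9.0, 0.0], 0.101)
([2.0, -17.0, 0.0], 0.201)
([5.0, -29.0, 0.0], 0.351)
([10.0, -41.0, 0.0], 0.501)
([17.0, -52.0, 0.0], 0.651)
([26.0, -61.0, 0.0], 0.801)
```

Request:
{"api": "apply_moves", "payload": {"commands": [{"slide": [0, -4, 0], "turn": 0.05}, {"slide": [0, -9, 0], "turn": 0.1}, {"slide": [2, -17, 0], "turn": 0.2}, {"slide": [5, -29, 0], "turn": 0.35}, {"slide": [10, -41, 0], "turn": 0.5}], "claw": 0.33}}

```text
time: 13.0
tcp_pos: [543.8, -9.2, 71.7]
eef_rot: [2.689, 1.621, 0.003]
force: [1.9, -0.6, -0.5]
grip_width: 28.6
finger_force: 0.8
```

Run:
```python
from h import *
arc((581.6,66.8),[.79,.69,.59,.49,.39,.29],68)
```

```text
tcp [543.8  -9.2  71.7] tooly angle -0.486 q6 0.4
([0.0, -10.0, 4.0], 0.095)
([1.0, -19.0, 4.0], 0.195)
([4.0, -27.0, 4.0], 0.295)
([6.0, -35.0, 4.0], 0.395)
([10.0, -42.0, 4.0], 0.495)
([14.0, -50.0, 4.0], 0.595)
```

Request:
{"api": "apply_moves", "payload": {"commands": [{"slide": [0, -10, 3], "turn": 0.1}, {"slide": [1, -19, 3], "turn": 0.2}, {"slide": [4, -27, 3], "turn": 0.3}, {"slide": [6, -35, 3], "turn": 0.4}, {"slide": [10, -42, 3], "turn": 0.5}]}}

```text
time: 13.5
tcp_pos: [511.3, 19.0, 68.7]
eef_rot: [3.006, 0.909, 0.004]
force: [0.0, -5.0, 0.9]
grip_width: 28.1
finger_force: 2.1
```

Run:
```python
from h import *
print(manip.get_state()["force"])
arc((581.6,66.8),[.3,.2,.1,0.0,-.05],68)
```

```text
[ 0.03571212 -5.04950633  0.86724085]
tcp [511.3  19.   68.7] tooly angle -0.984 q6 0.95
([0.0, -8.0, 1.0], 0.087)
([1.0, -17.0, 1.0], 0.187)
([3.0, -25.0, 1.0], 0.287)
([6.0, -33.0, 1.0], 0.387)
([8.0, -37.0, 1.0], 0.437)
```

Request:
{"api": "apply_moves", "payload": {"commands": [{"slide": [0, -8, 0], "turn": 0.09}, {"slide": [1, -17, 0], "turn": 0.19}, {"slide": [3, -25, 0], "turn": 0.29}, {"slide": [6, -33, 0], "turn": 0.39}, {"slide": [7, -36, 0], "turn": 0.41}]}}

```text
time: 14.0
tcp_pos: [496.9, 53.4, 68.4]
eef_rot: [3.129, 0.282, 0.003]
force: [-0.3, -3.6, 3.1]
grip_width: 28.3
finger_force: 2.0
```

Run:
```python
from h import *
np.set_printoptions(precision=1,suppress=True)
print(manip.get_state()["force"])
arc((581.6,66.8),[0.0,-.05,-.1],68)
cam("side");h=cv2.cvtColor(C["side"]["frame"],cv2.COLOR_BGR2HSV)
for th in(0,.1,.2):
    u=-XH*np.cos(th)-YH*np.sin(th); X=np.r_[581.6,66.8,79]+85*u;print(th,proj("side",[X]))
m=((h[...,0]<6)|(h[...,0]>174))&(h[...,1]>180)&(h[...,2]>80); m[:200]=0;m[340:]=0;m[:,270]=0;m[:,400:]=0
r,c=np.nonzero(m);print(len(c),c.mean() if len(c) else 0,r.mean() if len(c) else 0)
```

```text
[-0.3 -3.6  3.1]
tcp [496.9  53.4  68.4] tooly angle -1.391 q6 1.43
([1.0, 4.0, 0.0], -0.02)
([1.0, -1.0, 0.0], 0.03)
([1.0, -5.0, 0.0], 0.08)
0 [[338.9 288.1]]
0.1 [[340.6 285.5]]
0.2 [[341.9 282.8]]
123 215.0569105691057 309.6747967479675
```

Request:
{"api": "apply_moves", "payload": {"commands": [{"slide": [0, -1, 0], "turn": 0}, {"slide": [0, -2, 0], "turn": 0}, {"slide": [0, -2, 0], "turn": 0}]}}

```text
time: 14.35
tcp_pos: [496.1, 54.9, 67.2]
eef_rot: [-3.128, -0.286, -0.001]
force: [-0.8, -0.2, 0.0]
grip_width: 28.3
finger_force: 0.0
```

Request:
{"api": "apply_moves", "payload": {"commands": [{"slide": [0, 2, 0], "turn": 0}, {"slide": [0, 4, 0], "turn": 0}, {"slide": [0, 4, -45], "turn": 0}, {"slide": [0, 4, -90], "turn": 0}, {"slide": [0, 4, -100], "turn": 0}], "claw": 0.45}}

```text
time: 14.85
tcp_pos: [498.3, 51.0, 171.5]
eef_rot: [3.128, 0.285, 0.01]
force: [0.2, 0.6, -0.3]
grip_width: 38.4
finger_force: 0.0
```

Request:
{"api": "apply_moves", "payload": {"commands": [{"slide": [-40, 30, -10], "turn": 0}, {"slide": [-80, 60, -20], "turn": 0}, {"slide": [-120, 90, -30], "turn": 0}, {"slide": [-120, 120, -30], "turn": 0}, {"slide": [-120, 160, -30], "turn": 0}]}}

```text
time: 15.35
tcp_pos: [406.8, -129.0, 197.4]
eef_rot: [3.128, 0.285, 0.002]
force: [1.9, 0.9, 0.2]
grip_width: 38.1
finger_force: 0.0
```

Run:
```python
from h import *
np.set_printoptions(precision=1,suppress=True)
print(manip.get_state()["force"])
for n in("side","top"):cam(n)
for n,q,z in(("top","knob",100),("top","pivot",71),("top","post",99),("side","knob",100),("side","pivot",71)):
    r=manip.tip_of(q,n)[0];print(n,q,r["p"],at_z(n,r["centre"][::-1],z))
a=cv2.resize(C["side"]["frame"][225:345,215:355],(700,600),interpolation=2)
b=cv2.resize(C["top"]["frame"][170:290,220:340],(600,600),interpolation=2)
cv2.imwrite("pics/s5.png",a);cv2.imwrite("pics/t5.png",b)
```

```text
[1.9 0.9 0.2]
top knob 0.71 [502.4  41.1 100. ]
top pivot 0.61 [588.9  68.6  71. ]
top post 0.72 [646.2  77.2  99. ]
side knob 0.82 [494.8  50.9 100. ]
side pivot 0.71 [585.8  60.4  71. ]
```

View pics/s5.png

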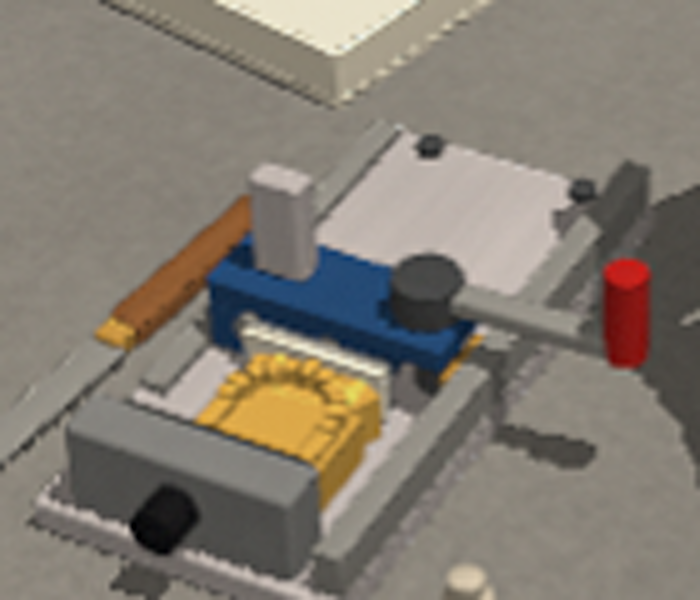

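View pics/t5.png

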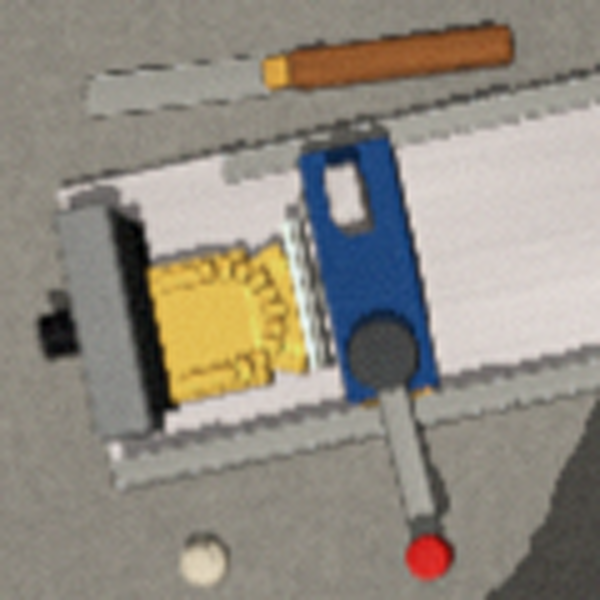

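The pictures show the lever home (in line with the jaw, knob at (428,557)), the cast flat and square against the black stop. The pad-face-to-jaw gap is about 13 mm against 18 mm relaxed, so the pad is pressed in about 5 mm. The other things are unmoved.

```bash
python3 -c "
from workcell import manip
print(manip.hand_in())"
```

```text
the job is handed in; nothing more can be done
None
```

The job is handed in, verdict not reported: the cast is square against the stop, the pad is pressed in by an estimated 5 mm (about 4 N), the lever is home at about 0 rad, and nothing else looks moved.

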